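# Switch off a hob zone with a retractable knob

### The arm

A 6-joint arm with a two-finger parallel gripper is mounted at the origin on the work surface. World frame = base frame: x ahead of the robot, y to its left, z up, the work surface at z = 0. Lengths are in m, angles in degrees, forces in N, time in s.
With the tool pointing down it reaches from about 0.4 to 0.825 m from the base axis. Payload 7 kg.
Tool frame: the origin (TCP) lies on the centre line of the jaws, within the pads' length; the fingertips stand 19 mm ahead of it and the grasp point (between the pads) is the TCP; z points along the fingers, y is the line along which they close (so a half turn about z gives the same grasp; the last joint's range is limited). The gripper opens to 88 mm and grips with 3 to 60 N. Pads are 19 mm wide; open, the fingers measure 130 mm over their backs; the gripper's body (78 mm by 193 mm) begins 47 mm behind the grasp point.
Start: joints at [79.933, 20.546, 0.682, 0, -70.136, -16.507], TCP at [0.302, 0.604, 0.246] pointing down, gripper open.
Joint ranges: [-176.03, 176.03], [-82.01, 121.73], [-58.28, 71.71], [-173.87, 95.51], [-174.79, -0.11], [-173.66, 173.66]. Speed limits (degrees/s): [136.94, 136.94, 172.46, 180, 180, 180].

### API

Orientations are given as [roll, pitch, yaw] about the fixed x, y, z axes, in that order (R = Rz(yaw) Ry(pitch) Rx(roll)).
In Python, from plant import get_state, capture, close_job gives the robot as it stands.
- The arm moves only by the tool apply_moves, never from a script. Its argument "targets" is a list of rows, each a list of 7 numbers: the opening, from 0 (shut) to 1 (fully open), then the shift along the tool's x, y, z normalised to -1 to 1, where 1 is 1000 mm, then the turn, a rotation vector about the tool's x, y, z normalised to -1 to 1, where 1 is 90 degrees. In form: [[claw, tx, ty, tz, ax, ay, az], ...]. A call has 1 to 20 rows; each row shifts and turns the commanded pose from where the row before left it, along the tool's axes as they then stand; what a row does not reach is not made up. A row lasts 1/12 s, in which the tool goes at most 41.7 mm and 7.16 degrees, less where a joint would pass 70% of its speed; a pose out of reach is approached as far as the arm can. A call with a number of a shift or a turn outside -1 to 1 is refused whole. A call with a gripper value outside its range is refused whole. The fingers move at their own pace and stop on an object; "newtons" is the grip in N (left out, the last holds). Time passes only in rows, so rows that do not move let the fingers close. It gives the time, the measured TCP pose, the force, the opening and the grip force at its end, in the units of the state.
- get_state(): the state, without advancing time (a new reading comes with each control period).
- capture(name): name is "scene" or "top"; returns a dict with "frame" (400x640x3 uint8, red, green, blue), "range_z" (400x640 float32, m along the optical axis (not along the pixel's ray), 0 where there is no reading), "camera_matrix" (3x3 intrinsics, pixels), "k1" (the pictures are not rectified: a ray, as slopes to the right and down, at radius r is drawn at 1 + k1 r^2 times it, then the intrinsics apply), "T" (4x4, takes a point from camera to world coordinates). Camera axes: x right, y down, z forward; pixel columns grow to the right and rows downward; lengths in m; the calibration is good to about 2 mm. A picture is of the moment at which its call begins.
- close_job(): hands the job in; it is judged then, once.
The state is a dict: "time_s": time; "joints": joint angles; "qd": joint speeds; "joint_torque": joint torques, N m; "tcp_pos": TCP position; "eef_rot": TCP orientation; "contact_force": force on the tool from outside, world axes, zero at the start; "moment": the same for the moment, N m; "gripper_width": finger opening in m; "gripper_force": force on a finger pad.
Only numpy, scipy, OpenCV 4.12 (cv2) and the standard library are available. Lean on these libraries where they do the work, as an engineer would, in place of code of your own. Each camera call takes 0.05 s, during which the arm holds its last target. There are 200 camera calls.

### The job

One of the hob's two push-in knobs has been pushed down with its zone still on: its red pointer is turned away from the white off dot. Press that knob so that it pops out, turn it back anticlockwise to off, then press it in again until it stays locked down, and take the gripper away. Press gently, just until you feel the bottom, never leaning on it, and leave the other knob, the kettle and the oil bottle as they are.

Things in the scene. Friction and masses are not known exactly. Their poses are not given: they have to be found in the camera images.
- knob_a_seat (a point): The knob to work on (left on): steel cylinder 42 mm across, red pointer on top, one of two identical retractable knobs 130 mm apart at the robot's end of a black glass hob, glass top 6 mm over the worktop. This point: on the knob's axis, level with the glass; fixed to the hob; z up, x points to the white off dot, 37 mm from the axis on the side away from the robot.
- knob_a_cap: Top of the knob to work on, 39 mm across; origin: centre of its top face; z up, x along the red pointer. Height over the glass: 29 mm out, 12.5 locked in; bottom stop anywhere from 7.4 to 1.4, to be felt. Only a press to the stop, then let go, flips the catch (out/locked); less does nothing. Spring 2 to 5 N, stop felt at 6 to 8 N; over 18 N breaks it: press slowly, under 10 mm/s.
- knob_a_turn (a joint): Angle of the knob to work on, rad: 0 = off (pointer at the off dot, an end stop), growing clockwise seen from above, up to 4.6. It stays where it is left (0.05 N m of friction). Turn it only when it is out: then its steel side is 42 mm across and stands 26 mm high, from the glass up.
- knob_b_seat (a point): The other, identical knob, locked in and at off, to be left alone. This point: on its axis, level with the glass.
- knob_b_cap: Top plate of the other knob, same kind; origin: centre of its top face, 12.5 mm above the glass while it is locked in, as it must stay.
- knob_b_turn (a joint): The other knob: its angle, rad, 0 = off.
- kettle: Stainless kettle, 166 mm across and 183 mm tall with a black arched handle and a short spout, standing on the worktop beside the hob on the robot's left; origin at the centre of its underside. Leave alone.
- oil_bottle: Dark green oil bottle, 69 mm across, 243 mm tall, beside the hob on the robot's right; origin at the centre of its underside. Leave alone.

How it is judged:
By the outcome, as a careful person would: the job done as asked, in the order asked, and still so for the second after the job is handed in, with the robot touching nothing.
It also fails if it takes over 67 s, if anything falls off the work surface, if the arm or the gripper's body presses on something with over 40 N, if the wrist force passes 120 N, or if a joint passes its speed limit or range.

## Working session

There is one attempt and no reset: what is moved stays moved. The work goes in short steps, Python scripts to look and compute and a tool call to move; the robot and the scene stay as the last step left them, time stands still between calls to the robot, and variables do not carry over. Pictures are saved under pics/ and viewed, at most 10 in all, crops included, and the job is handed in when it is done.

Besides the shell and the picture viewer there is one more tool, called after ">>>" as name(argument=value, ...), one argument or row to a line, values as JSON. apply_moves: Moves the arm, as the interface text tells. Scaled input: -1 to 1 covers 1000 mm each way for a shift and 90 degrees each way for a turn. Its arguments: {"type":"object","properties":{"targets":{"type":"array","items":{"type":"array","items":{"type":"number"}}},"newtons":{"type":"number"}},"required":["targets"]}

```bash
mkdir -p pics
cat > h.py <<'E'
import numpy as np, cv2
from plant import get_state, capture, close_job
def ray(c,u,v):
    K=c["camera_matrix"]; x=(u-K[0,2])/K[0,0]; y=(v-K[1,2])/K[1,1]
    r=np.hypot(x,y); rd=r
    for _ in range(20): r=rd/(1+c["k1"]*r*r)
    s=r/rd if rd>0 else 1
    return np.array([x*s,y*s,1])
def onplane(c,u,v,z):
    d=c["T"][:3,:3]@ray(c,u,v); o=c["T"][:3,3]
    return o+d*(z-o[2])/d[2]
def bydepth(c,u,v):
    return (c["T"]@np.append(ray(c,u,v)*c["range_z"][v,u],1))[:3]
E
python3 - <<'E'
from h import *
import pickle
for n in("scene","top"):
    c=capture(n); pickle.dump(c,open(n+".pkl","wb"))
    cv2.imwrite(f"pics/{n}0.png",c["frame"][...,::-1]); print(n,c["T"].round(3).tolist(),c["camera_matrix"].tolist(),c["k1"])
print(get_state())
E
```

```text
scene [[0.882, 0.406, -0.239, 0.826], [0.471, -0.764, 0.441, -0.359], [-0.003, -0.501, -0.865, 0.839], [0.0, 0.0, 0.0, 1.0]] [[420.06634632862455, 0.0, 318.9403804765629], [0.0, 420.06634632862455, 192.30538060352774], [0.0, 0.0, 1.0]] -0.07947430894204675
top [[-0.004, -0.997, 0.072, 0.507], [-1.0, 0.004, -0.005, 0.042], [0.005, -0.072, -0.997, 1.186], [0.0, 0.0, 0.0, 1.0]] [[439.87436852847776, 0.0, 321.7612149151576], [0.0, 439.87436852847776, 202.8344659154112], [0.0, 0.0, 1.0]] -0.006882684392620931
{'time_s': 0.1, 'joints': array([ 7.99344073e+01,  2.05881011e+01,  6.38919478e-01, -1.70362962e-02,
       -7.01351020e+01, -1.65079850e+01]), 'qd': array([-0.02890662, -0.05430078,  0.04872321,  0.05290734, -0.00780168,
       -0.06920243]), 'joint_torque': array([-9.62793092e-04, -5.84160590e+01,  2.93751991e+01,  7.01553985e+00,
        1.02136118e-02, -5.91985963e-05]), 'tcp_pos': array([0.30179122, 0.60332583, 0.24470907]), 'eef_rot': array([ 1.79914639e+02, -8.59538610e-03, -2.65793721e+01]), 'contact_force': array([ 0.43329209, -0.46963784, -0.05479119]), 'moment': array([ 0.01709228, -0.01135599, -0.03413796]), 'gripper_force': 0.0, 'gripper_width': 0.08778932024524254}
```

View pics/top0.png

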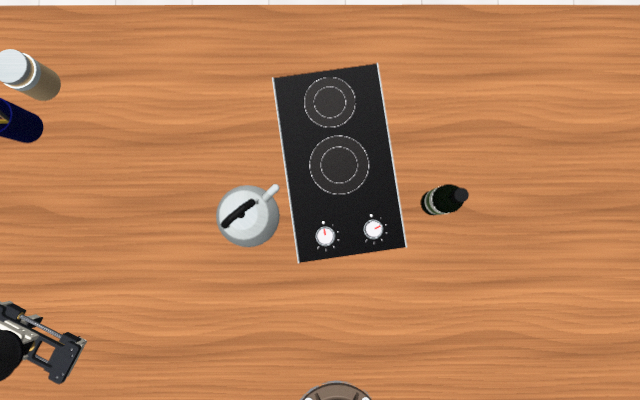

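View pics/scene0.png

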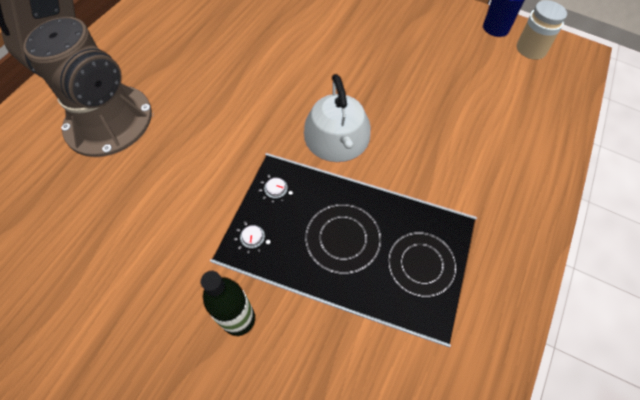

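The top view shows the left knob (325,236) at its dot, and the right knob (373,229) with its pointer turned clockwise from its dot (371,216), so the right one is the target.

Run:
```python
from h import *
import pickle
for n,boxes in(("top",{"a":(355,207,395,252),"b":(307,214,346,258)}),("scene",{"a":(230,218,275,256),"b":(256,170,296,207)})):
    c=pickle.load(open(n+".pkl","rb"));f=c["frame"].astype(int)
    for k,(x0,y0,x1,y1) in boxes.items():
        s=f[y0:y1,x0:x1]; R,G,B=s[...,0],s[...,1],s[...,2]
        red=(R>G+60); m=((s.min(2)>110)|red).astype(np.uint8)
        nn,l,st,ce=cv2.connectedComponentsWithStats(m)
        order=1+np.argsort(-st[1:,4])
        for i in order[:3]:
            u,v=ce[i]+[x0,y0]
            print(n,k,"area",st[i,4],(u.round(1),v.round(1)),st[i,:4],"z18",onplane(c,u,v,.0185).round(4),"z6",onplane(c,u,v,.006).round(4))
        yy,xx=np.nonzero(red); u,v=xx.mean()+x0,yy.mean()+y0
        print("  red",len(xx),onplane(c,u,v,.0185).round(4), "depth z",bydepth(c,int(ce[order[0]][0]+x0),int(ce[order[0]][1]+y0)).round(4))
c=pickle.load(open("top.pkl","rb"))
cr=c["frame"][200:260,295:405,::-1]
s=pickle.load(open("scene.pkl","rb"))["frame"][165:260,225:300,::-1]
a=cv2.resize(cr,None,fx=5,fy=5,interpolation=2);b=cv2.resize(s,None,fx=3,fy=3,interpolation=2)
im=np.zeros((300,780,3),np.uint8);im[:a.shape[0],:550]=a;im[:285,555:780]=b
cv2.imwrite("pics/crop.png",im)
```

```text
top a area 289 (np.float64(372.9), np.float64(228.9)) [ 9 13 19 19] z18 [ 0.5219 -0.0989  0.0185] z6 [ 0.522  -0.1004  0.006 ]
top a area 25 (np.float64(388.8), np.float64(250.5)) [26 42 14  3] z18 [ 0.4647 -0.1404  0.0185] z6 [ 0.4642 -0.1423  0.006 ]
top a area 9 (np.float64(371.0), np.float64(215.0)) [15  7  3  3] z18 [ 0.5587 -0.0943  0.0185] z6 [ 0.5592 -0.0958  0.006 ]
  red 37 [ 0.4833 -0.1308  0.0185] depth z [ 0.5242 -0.0969  0.0154]
top b area 294 (np.float64(324.8), np.float64(235.8)) [ 9 13 19 19] z18 [0.5041 0.0286 0.0185] z6 [0.5041 0.0285 0.006 ]
top b area 9 (np.float64(323.0), np.float64(222.0)) [15  7  3  3] z18 [0.5406 0.0333 0.0185] z6 [0.541  0.0332 0.006 ]
top b area 7 (np.float64(342.0), np.float64(257.0)) [32 43  7  1] z18 [ 0.4481 -0.0164  0.0185] z6 [ 0.4475 -0.0171  0.006 ]
  red 19 [0.4868 0.0111 0.0185] depth z [0.5062 0.0307 0.0155]
scene a area 429 (np.float64(251.8), np.float64(236.0)) [10  7 25 23] z18 [ 0.5236 -0.1038  0.0185] z6 [ 0.519 -0.1    0.006]
scene a area 18 (np.float64(267.8), np.float64(241.5)) [36 22  5  4] z18 [ 0.5604 -0.0985  0.0185] z6 [ 0.5563 -0.0945  0.006 ]
scene a area 6 (np.float64(230.3), np.float64(219.2)) [0 0 2 4] z18 [ 0.4603 -0.0921  0.0185] z6 [ 0.4547 -0.0881  0.006 ]
  red 25 [ 0.5092 -0.1056  0.0185] depth z [ 0.5228 -0.1053  0.0207]
scene b area 356 (np.float64(275.4), np.float64(187.4)) [ 9  8 22 20] z18 [0.506  0.0235 0.0185] z6 [0.5011 0.0293 0.006 ]
scene b area 15 (np.float64(290.1), np.float64(192.5)) [32 21  5  4] z18 [0.5421 0.0278 0.0185] z6 [0.5378 0.0337 0.006 ]
scene b area 2 (np.float64(260.5), np.float64(190.0)) [ 4 20  2  1] z18 [0.4794 0.0018 0.0185] z6 [0.4741 0.0073 0.006 ]
  red 15 [0.507  0.0316 0.0185] depth z [0.5056 0.0226 0.0215]
```

View pics/crop.png

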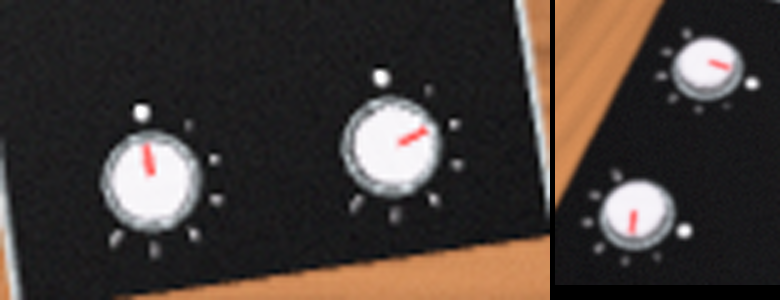

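>>> apply_moves(
  targets=[
    [0,0,0,-0.035,0,0,0],
    [0,0,0,-0.035,0,0,0],
    [0,0.028,0.029,0,0,0,0],
    [0,0.028,0.029,0,0,0,0],
    [0,0.028,0.029,0,0,0,0],
    [0,0.028,0.029,0,0,0,0],
    [0,0.028,0.029,0,0,0,0],
    [0,0.028,0.029,0,0,0,0],
    [0,0.028,0.029,0,0,0,0],
    [0,0.028,0.029,0,0,0,0],
    [0,0.028,0.029,0,0,0,0],
    [0,0.028,0.029,0,0,0,0],
    [0,0.028,0.029,0,0,0,0],
    [0,0.028,0.029,0,0,0,0],
    [0,0.028,0.029,0,0,0,0],
    [0,0.028,0.029,0,0,0,0],
    [0,0.028,0.029,0,0,0,0],
    [0,0.028,0.029,0,0,0,0],
    [0,0,0,0,0,0,0],
    [0,0,0,0,0,0,0],
  ],
  newtons=10,
)

```text
time_s: 1.77
tcp_pos: [0.495, -0.014, 0.315]
eef_rot: [180.0, 0.1, -26.8]
contact_force: [0.8, 0.1, -0.1]
gripper_width: 0.0006
gripper_force: 0.0
```

```bash
cat > go.py <<'E'
# prints tool-frame shift to a world target
import sys
from h import *
from scipy.spatial.transform import Rotation as R
s=get_state(); d=np.array([float(a) for a in sys.argv[1:4]])-s["tcp_pos"]
print(s["time_s"],s["tcp_pos"].round(4),s["eef_rot"].round(2),s["joints"].round(1),s["contact_force"].round(2),s["gripper_width"])
print("tool shift",R.from_euler("xyz",s["eef_rot"],degrees=True).inv().apply(d).round(4))
E
python3 go.py .5215 -.1005 .10
```

```text
1.7667 [ 0.495 -0.014  0.315] [ 1.7995e+02  6.0000e-02 -2.6850e+01] [ 21.2   1.  -14.8  -0.  -74.3  42. ] [ 0.8   0.05 -0.06] 0.000628443811521167
tool shift [0.0629 0.0651 0.2149]
```

>>> apply_moves(
  targets=[
    [0,0.021,0.0217,0,0,0,0],
    [0,0.021,0.0217,0,0,0,0],
    [0,0.021,0.0217,0,0,0,0],
    [0,0,0,0.035,0,0,0],
    [0,0,0,0.035,0,0,0],
    [0,0,0,0.035,0,0,0],
    [0,0,0,0.035,0,0,0],
    [0,0,0,0.035,0,0,0],
    [0,0,0,0.035,0,0,0],
    [0,0,0,0.035,0,0,0],
    [0,0,0,0.015,0,0,0],
    [0,0,0,0,0,0,0],
    [0,0,0,0,0,0,0],
  ],
)

```text
time_s: 2.85
tcp_pos: [0.5221, -0.0972, 0.0552]
eef_rot: [179.9, 0.1, -26.5]
contact_force: [0.8, 0.9, 1.0]
gripper_width: 0.0006
gripper_force: 0.0
```

```bash
python3 go.py .5215 -.1005 .0375
python3 - <<'E'
from h import *
im=np.zeros((400,780,3),np.uint8)
c=capture("top");im[:,:390]=cv2.resize(c["frame"][190:270,330:408,::-1],(390,400))
c=capture("scene");im[:,390:]=cv2.resize(c["frame"][180:260,210:288,::-1],(390,400))
cv2.imwrite("pics/c2.png",im)
E
```

```text
2.85 [ 0.5221 -0.0972  0.0552] [ 1.7992e+02  9.0000e-02 -2.6480e+01] [ 10.6  19.  -30.7   0.  -40.4  52.9] [0.83 0.91 0.96] 0.0006387340812474577
tool shift [0.001  0.0032 0.0177]
```

View pics/c2.png

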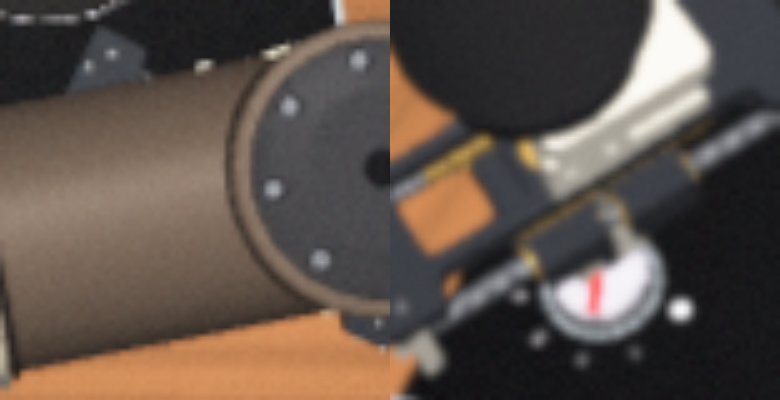

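Arm hides the top view; the scene view shows the fingertips above the target cap. Approaching slowly.

>>> apply_moves(
  targets=[
    [0,0.0005,0.0015,0.006,0,0,0],
    [0,0.0005,0.0015,0.004,0,0,0],
    [0,0,0,0.0008,0,0,0],
    [0,0,0,0.0007,0,0,0],
    [0,0,0,0.0007,0,0,0],
    [0,0,0,0.0007,0,0,0],
    [0,0,0,0,0,0,0],
  ],
)

```text
time_s: 3.53
tcp_pos: [0.5219, -0.1013, 0.0427]
eef_rot: [-180.0, -0.0, -26.6]
contact_force: [0.1, 0.0, 0.3]
gripper_width: 0.0007
gripper_force: 0.0
```

```bash
python3 go.py .5215 -.1005 .0375
```

```text
3.5333 [ 0.5219 -0.1013  0.0427] [-180.     -0.    -26.58] [ 10.2  20.1 -31.3   0.  -38.6  53.3] [0.05 0.04 0.32] 0.0006580234890319584
tool shift [-0.0007 -0.0006  0.0052]
```

>>> apply_moves(
  targets=[
    [0,0,0,0.0006,0,0,0],
    [0,0,0,0.0006,0,0,0],
    [0,0,0,0.0006,0,0,0],
    [0,0,0,0.0006,0,0,0],
    [0,0,0,0.0006,0,0,0],
    [0,0,0,0.0006,0,0,0],
    [0,0,0,0.0006,0,0,0],
    [0,0,0,0.0006,0,0,0],
    [0,0,0,0.0006,0,0,0],
    [0,0,0,0.0006,0,0,0],
    [0,0,0,0.0006,0,0,0],
    [0,0,0,0.0006,0,0,0],
  ],
)

```text
time_s: 4.53
tcp_pos: [0.5219, -0.1013, 0.0356]
eef_rot: [-180.0, -0.0, -26.6]
contact_force: [-0.7, -0.6, 3.7]
gripper_width: 0.0004
gripper_force: 1.9
```

>>> apply_moves(
  targets=[
    [0,0,0,0.0006,0,0,0],
    [0,0,0,0.0006,0,0,0],
    [0,0,0,0.0006,0,0,0],
  ],
)

```text
time_s: 4.78
tcp_pos: [0.5219, -0.1013, 0.0337]
eef_rot: [-180.0, -0.0, -26.6]
contact_force: [-1.7, 0.6, 4.1]
gripper_width: 0.0005
gripper_force: 2.0
```

>>> apply_moves(
  targets=[
    [0,0,0,0.0005,0,0,0],
    [0,0,0,0.0005,0,0,0],
  ],
)

```text
time_s: 4.95
tcp_pos: [0.5219, -0.1013, 0.0326]
eef_rot: [-180.0, -0.0, -26.6]
contact_force: [-0.5, 1.1, 4.3]
gripper_width: 0.0004
gripper_force: 2.0
```

>>> apply_moves(
  targets=[
    [0,0,0,0.0005,0,0,0],
  ],
)

```text
time_s: 5.03
tcp_pos: [0.5219, -0.1013, 0.0322]
eef_rot: [-180.0, -0.0, -26.6]
contact_force: [0.1, 0.5, 4.1]
gripper_width: 0.0003
gripper_force: 2.0
```

>>> apply_moves(
  targets=[
    [0,0,0,0.0005,0,0,0],
    [0,0,0,0.0004,0,0,0],
  ],
)

```text
time_s: 5.2
tcp_pos: [0.5219, -0.1013, 0.0312]
eef_rot: [180.0, -0.0, -26.6]
contact_force: [-0.7, -0.1, 4.6]
gripper_width: 0.0003
gripper_force: 2.2
```

>>> apply_moves(
  targets=[
    [0,0,0,0.0005,0,0,0],
    [0,0,0,0.0004,0,0,0],
  ],
)

```text
time_s: 5.37
tcp_pos: [0.5219, -0.1013, 0.0303]
eef_rot: [180.0, -0.0, -26.6]
contact_force: [-0.9, 0.1, 4.2]
gripper_width: 0.0007
gripper_force: 2.2
```

>>> apply_moves(
  targets=[
    [0,0,0,0.0005,0,0,0],
    [0,0,0,0.0004,0,0,0],
  ],
)

```text
time_s: 5.53
tcp_pos: [0.5219, -0.1013, 0.0295]
eef_rot: [-180.0, -0.0, -26.6]
contact_force: [-0.3, 0.6, 5.9]
gripper_width: 0.0005
gripper_force: 2.9
```

>>> apply_moves(
  targets=[
    [0,0,0,0.0002,0,0,0],
  ],
)

```text
time_s: 5.62
tcp_pos: [0.5219, -0.1013, 0.0293]
eef_rot: [180.0, -0.0, -26.6]
contact_force: [-2.1, 0.4, 7.2]
gripper_width: 0.0006
gripper_force: 3.5
```

>>> apply_moves(
  targets=[
    [0,0,0,0.0002,0,0,0],
  ],
)

```text
time_s: 5.7
tcp_pos: [0.5219, -0.1013, 0.0292]
eef_rot: [-180.0, -0.0, -26.6]
contact_force: [-2.2, 0.0, 8.5]
gripper_width: 0.0004
gripper_force: 4.2
```

Stop felt at 8.5 N (tip ≈4 mm over glass). Releasing.

>>> apply_moves(
  targets=[
    [0,0,0,-0.003,0,0,0],
    [0,0,0,-0.006,0,0,0],
    [0,0,0,-0.01,0,0,0],
    [0,0,0,-0.02,0,0,0],
    [0.8,0,0,-0.035,0,0,0],
    [0.8,0,0,-0.02,0,0,0],
    [0.8,0,0,0,0,0,0],
    [0.8,0,0,0,0,0,0],
  ],
)

```text
time_s: 6.37
tcp_pos: [0.5226, -0.1011, 0.1251]
eef_rot: [-179.9, -0.2, -26.6]
contact_force: [-0.4, -0.5, -0.4]
gripper_width: 0.0216
gripper_force: 0.0
```

```bash
python3 go.py .5215 -.1005 .031
python3 - <<'E'
from h import *
import pickle
c=capture("scene");pickle.dump(c,open("s3.pkl","wb"));cv2.imwrite("pics/c3.png",cv2.resize(c["frame"][170:270,200:300,::-1],(600,600)))
E
```

```text
6.3667 [ 0.5226 -0.1011  0.1251] [-1.7987e+02 -1.6000e-01 -2.6580e+01] [ 10.2  13.6 -26.6  -0.  -49.6  53.3] [-0.43 -0.54 -0.37] 0.021579576593638385
tool shift [-0.0015  0.0002  0.0941]
```

View pics/c3.png

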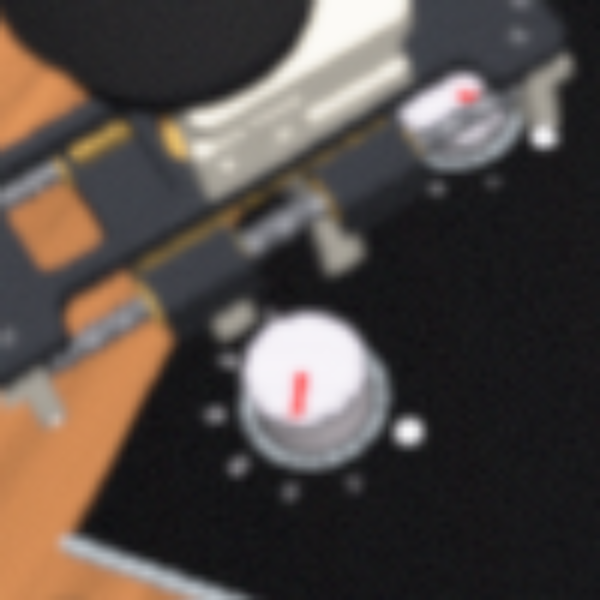

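Knob popped out (cap centre ~px (251,231), pointer down in the picture, dot at (268,242)). Refining centre and angle.

Run:
```python
from h import *
import pickle
c=pickle.load(open("s3.pkl","rb"))
f=c["frame"].astype(int)[218:250,236:266]
red=f[...,0]>f[...,1]+50; m=((f.min(2)>195)|red).astype(np.uint8)
n,l,st,ce=cv2.connectedComponentsWithStats(m);i=1+np.argmax(st[1:,4])
cn=cv2.findContours((l==i).astype(np.uint8),0,1)[0][0]; h=cv2.convexHull(cn)
M=cv2.moments(h);u,v=M["m10"]/M["m00"]+236,M["m01"]/M["m00"]+218
ctr=onplane(c,u,v,.035);print(st[i],u,v,ctr.round(4))
P=np.array([onplane(c,q[0][0]+236,q[0][1]+218,.035)[:2] for q in h.astype(float)]);print("size",np.ptp(P,0), "circ",cv2.minEnclosingCircle((P*1000).astype(np.float32)))
yy,xx=np.nonzero(red);Q=np.array([onplane(c,a+236,b+218,.035)[:2] for a,b in zip(xx,yy)])
w,V=np.linalg.eigh(np.cov(Q.T));d=V[:,1];d*=np.sign(d@(Q.mean(0)-ctr[:2]))
print("pointer",np.degrees(np.arctan2(d[1],d[0])),np.degrees(np.arctan2(*(Q.mean(0)-ctr[:2])[::-1])))
c=pickle.load(open("top.pkl","rb"));f=c["frame"].astype(int)[220:240,363:384]
red=f[...,0]>f[...,1]+50;yy,xx=np.nonzero(red);Q=np.array([onplane(c,a+363,b+220,.0185)[:2] for a,b in zip(xx,yy)])
q=Q.mean(0)-np.array([.5219,-.0989]);w,V=np.linalg.eigh(np.cov(Q.T));d=V[:,1]*np.sign(V[:,1]@q)
print("top ptr",np.degrees(np.arctan2(d[1],d[0])),np.degrees(np.arctan2(q[1],q[0])))
```

```text
[  5   5  20  17 259] 250.29903978052127 230.95679012345678 [ 0.5206 -0.1006  0.035 ]
size [0.03992599 0.03934759] circ ((520.535888671875, -100.36308288574219), 20.43099594116211)
pointer -66.61397210107678 -68.01444094751139
top ptr -65.1167251067673 -63.55321468548839
```

>>> apply_moves(
  targets=[
    [0.8,-0.001,0,0,0,0,0],
    [0.8,0,0,0,0,0,0],
    [0.8,0,0,0,0,0,0],
    [0.8,0,0,0,0,0,0],
    [0.8,0,0,0,0,0,0],
    [0.8,0,0,0.03,0,0,0],
    [0.8,0,0,0.02,0,0,0],
    [0.8,0,0,0,0,0,0],
    [0.8,0,0,0,0,0,0],
  ],
  newtons=8,
)

```text
time_s: 7.17
tcp_pos: [0.5203, -0.101, 0.0724]
eef_rot: [179.9, 0.1, -26.6]
contact_force: [0.5, 0.2, -0.0]
gripper_width: 0.07
gripper_force: 0.0
```

>>> apply_moves(
  targets=[
    [0.8,0.0005,-0.0003,0.02,0,0,0],
    [0.8,0,0,0.012,0,0,0],
    [0.8,0,0,0.007,0,0,0],
    [0.8,0,0,0,0,0,0],
    [0,0,0,0,0,0,0],
    [0,0,0,0,0,0,0],
    [0,0,0,0,0,0,0],
    [0,0,0,0,0,0,0],
    [0,0,0,0,0,0,0],
    [0,0,0,0,0,0,0],
  ],
)

```text
time_s: 8.0
tcp_pos: [0.5216, -0.101, 0.0345]
eef_rot: [180.0, -0.0, -26.6]
contact_force: [0.2, -1.7, 1.9]
gripper_width: 0.0414
gripper_force: 8.0
```

Gripped at 41–42 mm with 8 N. Turn anticlockwise (tool −z).

>>> apply_moves(
  targets=[
    [0,0,0,0,0,0,-0.03],
    [0,0,0,0,0,0,-0.055],
    [0,0,0,0,0,0,-0.055],
    [0,0,0,0,0,0,-0.055],
    [0,0,0,0,0,0,-0.055],
    [0,0,0,0,0,0,-0.055],
    [0,0,0,0,0,0,-0.055],
    [0,0,0,0,0,0,-0.055],
    [0,0,0,0,0,0,-0.055],
    [0,0,0,0,0,0,-0.055],
    [0,0,0,0,0,0,-0.055],
    [0,0,0,0,0,0,-0.055],
    [0,0,0,0,0,0,-0.055],
    [0,0,0,0,0,0,-0.055],
    [0,0,0,0,0,0,-0.03],
    [0,0,0,0,0,0,0],
  ],
)

```text
time_s: 9.33
tcp_pos: [0.5212, -0.0993, 0.034]
eef_rot: [-179.9, -0.1, 43.3]
contact_force: [-3.0, 10.5, 1.7]
gripper_width: 0.0416
gripper_force: 8.0
```

```bash
python3 go.py .521 -.1005 .031; python3 -c "
from h import *;print(get_state()['moment'])"
```

```text
9.3333 [ 0.5212 -0.0993  0.034 ] [-1.7993e+02 -6.0000e-02  4.3340e+01] [ 10.3  20.8 -31.8  -0.2 -37.5 123.1] [-3.04 10.47  1.71] 0.041598905502898326
tool shift [-0.001   0.0007  0.0029]
[3.75052522 0.93011738 0.04983311]
```

>>> apply_moves(
  targets=[
    [0,0.0004,-0.0008,0,0,0,0],
    [0,0.0004,-0.0004,0,0,0,-0.02],
    [0,0,0,0,0,0,-0.015],
    [0,0,0,0,0,0,0],
  ],
)

```text
time_s: 9.67
tcp_pos: [0.5212, -0.099, 0.0341]
eef_rot: [-180.0, -0.0, 46.4]
contact_force: [-1.4, 3.1, 2.3]
gripper_width: 0.0415
gripper_force: 8.0
```

```bash
python3 go.py .521 -.1005 .031; python3 -c "
from h import *;print(get_state()['moment'])"
```

```text
9.6667 [ 0.5212 -0.099   0.0341] [-1.7999e+02 -2.0000e-02  4.6380e+01] [ 10.4  20.7 -31.8  -0.  -37.4 126. ] [-1.4   3.1   2.27] 0.04152043413944885
tool shift [-0.0012  0.0009  0.0031]
[ 1.35136309  0.50194232 -0.20117802]
```

>>> apply_moves(
  targets=[
    [0,0.0002,-0.0003,0,0,0,-0.015],
    [0,0,0,0,0,0,-0.015],
    [0,0,0,0,0,0,0],
  ],
)

```text
time_s: 9.92
tcp_pos: [0.5214, -0.0988, 0.0341]
eef_rot: [180.0, -0.0, 49.1]
contact_force: [-0.9, 5.0, 2.9]
gripper_width: 0.0416
gripper_force: 8.0
```

```bash
python3 go.py .521 -.1005 .031; python3 -c "
from h import *;print(get_state()['moment'])"
```

```text
9.9167 [ 0.5214 -0.0988  0.0341] [ 1.800e+02 -3.000e-02  4.912e+01] [ 10.5  20.7 -31.8  -0.  -37.4 128.7] [-0.94  5.    2.88] 0.04156697392411886
tool shift [-0.0016  0.0009  0.0031]
[ 1.84013647  0.30308959 -0.26393205]
```

Torque saturates: the end stop is reached. Open, rise, look.

>>> apply_moves(
  targets=[
    [0.8,0,0,0,0,0,0],
    [0.8,0,0,0,0,0,0],
    [0.8,0,0,0,0,0,0],
    [0.8,0,0,0,0,0,0],
    [0.8,0,0,-0.02,0,0,0],
    [0.8,0,0,-0.03,0,0,0],
    [0.3,0,0,-0.03,0,0,0],
    [0,0,0,-0.01,0,0,0],
    [0,0,0,0,0,0,0],
    [0,0,0,0,0,0,0],
    [0,0,0,0,0,0,0],
  ],
)

```text
time_s: 10.83
tcp_pos: [0.5205, -0.0991, 0.1232]
eef_rot: [-179.9, 0.0, 49.0]
contact_force: [-0.1, 0.5, -0.6]
gripper_width: 0.0423
gripper_force: 0.0
```

```bash
python3 go.py .521 -.0998 .063
python3 - <<'E'
from h import *
import pickle
c=capture("scene");pickle.dump(c,open("s4.pkl","wb"));cv2.imwrite("pics/c4.png",cv2.resize(c["frame"][170:270,200:300,::-1],(600,600)))
E
```

```text
10.8333 [ 0.5205 -0.0991  0.1232] [-1.7994e+02  5.0000e-02  4.9000e+01] [ 10.4  13.7 -26.9  -0.  -49.6 128.6] [-0.07  0.47 -0.56] 0.042341451957731695
tool shift [-0.0001  0.0009  0.0602]
```

View pics/c4.png

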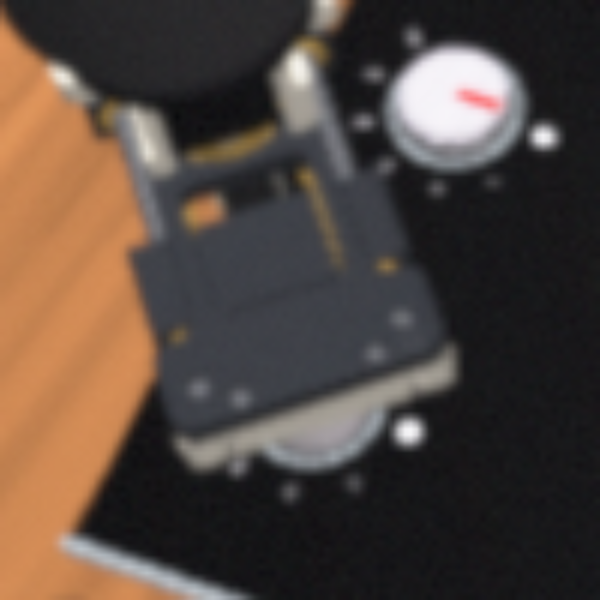

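The gripper covers the knob; turn it back to the earlier yaw to see.

>>> apply_moves(
  targets=[
    [0,0,0,0,0,0,0.07],
    [0,0,0,0,0,0,0.07],
    [0,0,0,0,0,0,0.07],
    [0,0,0,0,0,0,0.07],
    [0,0,0,0,0,0,0.07],
    [0,0,0,0,0,0,0.07],
    [0,0,0,0,0,0,0.07],
    [0,0,0,0,0,0,0.07],
    [0,0,0,0,0,0,0.07],
    [0,0,0,0,0,0,0.07],
    [0,0,0,0,0,0,0.07],
    [0,0,0,0,0,0,0.07],
    [0,0,0,0,0,0,0],
    [0,0,0,0,0,0,0],
  ],
)

```text
time_s: 12.05
tcp_pos: [0.5207, -0.0991, 0.123]
eef_rot: [179.9, 0.1, -26.4]
contact_force: [-1.2, -0.5, -0.5]
gripper_width: 0.0007
gripper_force: 0.0
```

```bash
python3 go.py .521 -.0998 .063
python3 - <<'E'
from h import *
c=capture("scene");cv2.imwrite("pics/c5.png",cv2.resize(c["frame"][170:270,200:300,::-1],(600,600)))
f=c["frame"].astype(int)[218:250,236:266];red=f[...,0]>f[...,1]+50
yy,xx=np.nonzero(red);Q=np.array([onplane(c,a+236,b+218,.035)[:2] for a,b in zip(xx,yy)])
q=Q.mean(0)-[.5206,-.1006];w,V=np.linalg.eigh(np.cov(Q.T));d=V[:,1]*np.sign(V[:,1]@q)
print("ptr",len(Q),np.degrees(np.arctan2(d[1],d[0])),np.degrees(np.arctan2(q[1],q[0])))
E
```

```text
12.05 [ 0.5207 -0.0991  0.123 ] [ 1.7993e+02  9.0000e-02 -2.6380e+01] [ 10.4  13.7 -26.8  -0.  -49.6  53.2] [-1.2  -0.47 -0.55] 0.0006515516284575102
tool shift [0.0007 0.0004 0.06  ]
ptr 20 5.959914805354838 13.056111420898038
```

View pics/c5.png

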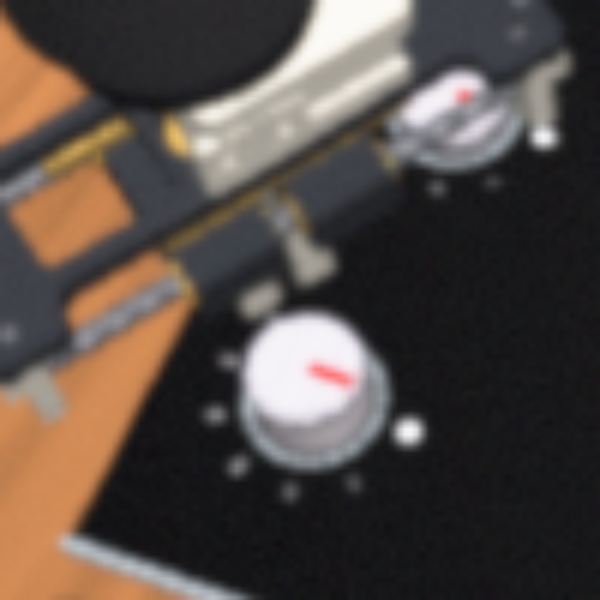

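The pointer now points at the off dot (angle ≈6–13°, hob ≈8°). Now the locking press.

>>> apply_moves(
  targets=[
    [0,0.0007,0.0004,0.03,0,0,0],
    [0,0,0,0.02,0,0,0],
    [0,0,0,0.01,0,0,0],
    [0,0,0,0,0,0,0],
    [0,0,0,0,0,0,0],
    [0,0,0,0,0,0,0],
  ],
)

```text
time_s: 12.6
tcp_pos: [0.5224, -0.0996, 0.065]
eef_rot: [-180.0, -0.1, -26.5]
contact_force: [-0.2, -0.4, -0.1]
gripper_width: 0.0003
gripper_force: 0.0
```

>>> apply_moves(
  targets=[
    [0,0,0,0.0006,0,0,0],
    [0,0,0,0.0006,0,0,0],
    [0,0,0,0.0006,0,0,0],
    [0,0,0,0.0006,0,0,0],
    [0,0,0,0.0006,0,0,0],
    [0,0,0,0.0006,0,0,0],
    [0,0,0,0.0006,0,0,0],
    [0,0,0,0.0006,0,0,0],
    [0,0,0,0.0006,0,0,0],
    [0,0,0,0.0006,0,0,0],
    [0,0,0,0.0006,0,0,0],
    [0,0,0,0.0006,0,0,0],
    [0,0,0,0.0006,0,0,0],
    [0,0,0,0.0006,0,0,0],
    [0,0,0,0.0006,0,0,0],
    [0,0,0,0.0006,0,0,0],
    [0,0,0,0.0006,0,0,0],
    [0,0,0,0.0006,0,0,0],
    [0,0,0,0.0006,0,0,0],
    [0,0,0,0.0006,0,0,0],
  ],
)

```text
time_s: 14.27
tcp_pos: [0.5217, -0.0997, 0.0521]
eef_rot: [-180.0, -0.0, -26.6]
contact_force: [-0.9, 0.4, 2.0]
gripper_width: 0.0006
gripper_force: 1.0
```

Contact with the spring. On toward z≈0.034 (earliest stop there is 0.0324).

>>> apply_moves(
  targets=[
    [0,0,0,0.0006,0,0,0],
    [0,0,0,0.0006,0,0,0],
    [0,0,0,0.0006,0,0,0],
    [0,0,0,0.0006,0,0,0],
    [0,0,0,0.0006,0,0,0],
    [0,0,0,0.0006,0,0,0],
    [0,0,0,0.0006,0,0,0],
    [0,0,0,0.0006,0,0,0],
    [0,0,0,0.0006,0,0,0],
    [0,0,0,0.0006,0,0,0],
    [0,0,0,0.0006,0,0,0],
    [0,0,0,0.0006,0,0,0],
    [0,0,0,0.0006,0,0,0],
    [0,0,0,0.0006,0,0,0],
    [0,0,0,0.0006,0,0,0],
    [0,0,0,0.0006,0,0,0],
  ],
)

```text
time_s: 15.6
tcp_pos: [0.5217, -0.0997, 0.0424]
eef_rot: [180.0, -0.0, -26.6]
contact_force: [-0.2, -0.6, 2.8]
gripper_width: 0.0007
gripper_force: 1.5
```

>>> apply_moves(
  targets=[
    [0,0,0,0.0006,0,0,0],
    [0,0,0,0.0006,0,0,0],
    [0,0,0,0.0006,0,0,0],
    [0,0,0,0.0006,0,0,0],
    [0,0,0,0.0006,0,0,0],
    [0,0,0,0.0006,0,0,0],
    [0,0,0,0.0006,0,0,0],
    [0,0,0,0.0006,0,0,0],
    [0,0,0,0.0006,0,0,0],
    [0,0,0,0.0006,0,0,0],
    [0,0,0,0.0006,0,0,0],
    [0,0,0,0.0006,0,0,0],
    [0,0,0,0.0006,0,0,0],
    [0,0,0,0.0006,0,0,0],
  ],
)

```text
time_s: 16.77
tcp_pos: [0.5217, -0.0997, 0.034]
eef_rot: [-180.0, -0.0, -26.6]
contact_force: [-0.4, 0.4, 4.4]
gripper_width: 0.0004
gripper_force: 1.9
```

>>> apply_moves(
  targets=[
    [0,0,0,0.0005,0,0,0],
    [0,0,0,0.0005,0,0,0],
    [0,0,0,0.0004,0,0,0],
  ],
)

```text
time_s: 17.02
tcp_pos: [0.5217, -0.0997, 0.0326]
eef_rot: [-180.0, -0.0, -26.6]
contact_force: [0.2, -0.3, 4.5]
gripper_width: 0.0006
gripper_force: 2.0
```

>>> apply_moves(
  targets=[
    [0,0,0,0.0005,0,0,0],
    [0,0,0,0.0005,0,0,0],
    [0,0,0,0.0004,0,0,0],
  ],
)

```text
time_s: 17.27
tcp_pos: [0.5217, -0.0997, 0.0312]
eef_rot: [-180.0, -0.0, -26.6]
contact_force: [-1.6, -0.7, 4.5]
gripper_width: 0.0007
gripper_force: 2.1
```

>>> apply_moves(
  targets=[
    [0,0,0,0.0005,0,0,0],
    [0,0,0,0.0005,0,0,0],
    [0,0,0,0.0004,0,0,0],
  ],
)

```text
time_s: 17.52
tcp_pos: [0.5217, -0.0997, 0.0298]
eef_rot: [-180.0, -0.0, -26.6]
contact_force: [-1.3, 0.8, 4.4]
gripper_width: 0.0005
gripper_force: 2.2
```

>>> apply_moves(
  targets=[
    [0,0,0,0.0003,0,0,0],
    [0,0,0,0.0003,0,0,0],
  ],
)

```text
time_s: 17.68
tcp_pos: [0.5217, -0.0997, 0.0293]
eef_rot: [-180.0, -0.0, -26.6]
contact_force: [-1.7, 0.5, 7.7]
gripper_width: 0.0004
gripper_force: 3.6
```

>>> apply_moves(
  targets=[
    [0,0,0,0.0002,0,0,0],
  ],
)

```text
time_s: 17.77
tcp_pos: [0.5218, -0.0997, 0.0293]
eef_rot: [-180.0, -0.0, -26.6]
contact_force: [-1.8, 0.8, 9.5]
gripper_width: 0.0005
gripper_force: 4.2
```

Bottom felt (9.5 N). Let go, rise, and move aside toward the left/up.

>>> apply_moves(
  targets=[
    [0,0,0,-0.003,0,0,0],
    [0,0,0,-0.006,0,0,0],
    [0,0,0,-0.01,0,0,0],
    [0,0,0,-0.03,0,0,0],
    [0,0,0,-0.035,0,0,0],
    [0,0,0,-0.035,0,0,0],
    [0,0,0,-0.035,0,0,0],
    [0,0,0,-0.035,0,0,0],
    [0,0,0,-0.035,0,0,0],
    [0,0,0,-0.035,0,0,0],
    [0,-0.025,-0.025,0,0,0,0],
    [0,-0.025,-0.025,0,0,0,0],
    [0,-0.025,-0.025,0,0,0,0],
    [0,-0.025,-0.025,0,0,0,0],
    [0,-0.025,-0.025,0,0,0,0],
    [0,-0.025,-0.025,0,0,0,0],
    [0,-0.025,-0.025,0,0,0,0],
    [0,-0.025,-0.025,0,0,0,0],
    [0,0,0,0,0,0,0],
    [0,0,0,0,0,0,0],
  ],
)

```text
time_s: 19.43
tcp_pos: [0.4313, 0.17, 0.2886]
eef_rot: [-180.0, 0.0, -26.4]
contact_force: [-0.1, -0.3, -0.2]
gripper_width: 0.0006
gripper_force: 0.0
```

```bash
python3 go.py .521 -.0998 .063
python3 - <<'E'
from h import *
im=np.zeros((400,800,3),np.uint8)
c=capture("top");im[:,:400]=cv2.resize(c["frame"][190:270,310:390,::-1],(400,400))
c=capture("scene");im[:,400:]=cv2.resize(c["frame"][170:250,220:300,::-1],(400,400))
cv2.imwrite("pics/c6.png",im)
E
```

```text
19.4333 [0.4313 0.17   0.2886] [-1.7998e+02  1.0000e-02 -2.6370e+01] [ 45.9  -1.5 -20.7  -0.  -70.8  17.7] [-0.06 -0.34 -0.23] 0.0005699528357398067
tool shift [0.2002 0.2019 0.2255]
```

View pics/c6.png

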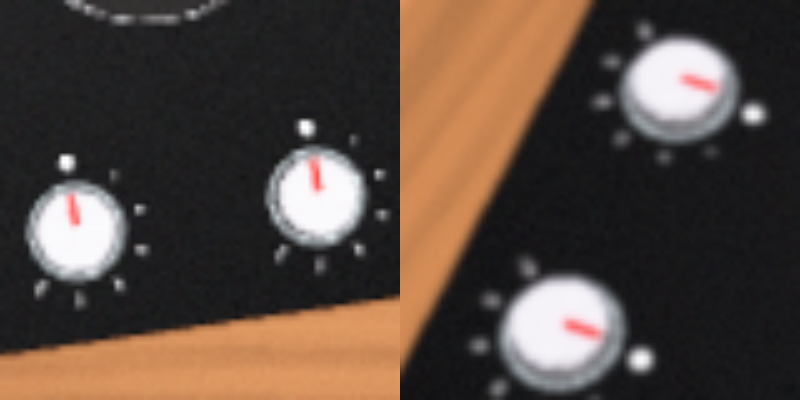

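Both knobs look alike: locked in, with their pointers at the off dots. The arm is clear, so I'm handing in.

```bash
python3 -c "
from h import *;print(close_job())"
```

```text
the job is handed in; nothing more can be done
None
```

The right-hand knob popped out, was turned back anticlockwise to off and is locked down again (highest force read while pressing 9.5 N); the gripper is clear, nothing else was touched, and the job was handed in at about 19.5 s.

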